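# Sort the seal carver's tools into the desk trays

### The job

Put the carving things away in the three wooden trays: both knives in the long tray, the two loose seal blanks that lie on the desk in the square tray, and the whetstone in the small narrow tray. Set each thing down (do not drop it) so that it lies flat on the tray's floor, nothing on top of anything else or on a rim; leave the wooden slip and the phone where they are, and leave the seal in the vice alone.

Things in the scene. Friction and masses are not known exactly. Their poses are not given: they have to be found in the camera images.
- knife_a: Seal-carving knife, 11 x 150 x 10 mm, lying flat: dark wooden handle 11 mm wide with a pale ferrule and a thin steel blade. Origin at mid length and mid width on its underside, z up, own y along the knife towards the handle's end: handle from y = -36 to +75 mm, blade from y = -75 to -36 mm, about 4 mm wide and 4 to 7 mm above the desk. Mass centre about 15 mm from the origin on the handle side. About 34 g. The thicker of the two knives.
- knife_b: Seal-carving knife, 9 x 150 x 8 mm, lying flat: dark wooden handle 9 mm wide with a pale ferrule and a thin steel blade. Origin at mid length and mid width on its underside, z up, own y along the knife towards the handle's end: handle from y = -36 to +75 mm, blade from y = -75 to -36 mm, about 4 mm wide and 3 to 5 mm above the desk. Mass centre about 15 mm from the origin on the handle side. About 25 g. The thinner of the two knives.
- whetstone: Whetstone in a dark sleeve, a flat bar 30 x 88 x 17 mm (x, y, z), lying flat. Origin at the centre of its underside, z up, own y along its length. About 85 g.
- blank_long: Round stick-like seal blank of plain cream-white stone, lying on its side, 15 x 60 x 15 mm; it does not roll. Origin under its middle, on the desk; z up, own y along the blank (ends at y = +-30 mm). About 12 g.
- blank_short: Round stick-like seal blank of plain dull dark red stone, lying on its side, 15 x 45 x 15 mm; it does not roll. Origin under its middle, on the desk; z up, own y along the blank (ends at y = +-22.5 mm). About 12 g. The shorter of the two.
- long_tray: Low open tray of pale wood lined with firm grey felt, fixed. Origin at the centre of its underside; z up, own x along its length, away from the robot within 0.07 rad. Inner floor 176 x 90 mm (x by y), 5 mm above the desk; walls 5 mm thick, rim 16 mm up. The longest tray, for the two knives, side by side along x. Behind the trays a lamp's clamp bracket stands over the desk at x 0.70, y -0.11, from z 0.15 up: pass on the robot's side of it.
- square_tray: Low open tray of pale wood lined with firm grey felt, fixed. Origin at the centre of its underside; z up, own x along its side, away from the robot within 0.07 rad. Inner floor 96 x 96 mm (x by y), 5 mm above the desk; walls 5 mm thick, rim 16 mm up. The square tray, for the two seal blanks.
- small_tray: Low open tray of pale wood lined with firm grey felt, fixed. Origin at the centre of its underside; z up, own x along its length, away from the robot within 0.07 rad. Inner floor 112 x 66 mm (x by y), 5 mm above the desk; walls 5 mm thick, rim 16 mm up. The shortest and narrowest oblong tray, for the whetstone, lying along x.
- wood_slip: Bystander: a plain brown strip of wood, 17 x 88 x 9 mm, lying on the desk near the wooden vice; origin at the centre of its underside, own y along it. It must stay where it is.
- phone: Bystander: a phone, 75 x 147 x 10 mm, lying face up at the left rear; origin at the centre of its underside, own y along it. It must stay where it is.

How it is judged:
At the end, for the whole second after the job is handed in: Knives in the long tray, loose blanks in the square tray, whetstone in the small tray: each flat within 0.15 rad, centred inside the floor's outline, underside at most 4 mm (knives), 5 mm (stone), 6 mm (blanks) above the floor; all released, at rest; slip and phone within 20 mm of their start (x of knife_a in the frame of long_tray between -0.025 and 0.025 m and y of knife_a in the frame of long_tray between -0.043 and 0.043 m and z of knife_a in the frame of long_tray between 0 and 0.009 m and angle between each of knife_a, knife_b, whetstone, blank_long, blank_short's own z axis and vertical below 0.15 rad and linear speed of each of knife_a, knife_b, whetstone, blank_long, blank_short below 0.02 m/s and x of knife_b in the frame of long_tray between -0.025 and 0.025 m and y of knife_b in the frame of long_tray between -0.043 and 0.043 m and z of knife_b in the frame of long_tray between 0 and 0.009 m and x of whetstone in the frame of small_tray between -0.022 and 0.022 m and y of whetstone in the frame of small_tray between -0.025 and 0.025 m and z of whetstone in the frame of small_tray between 0 and 0.01 m and x of blank_long in the frame of square_tray between -0.043 and 0.043 m and y of blank_long in the frame of square_tray between -0.043 and 0.043 m and z of blank_long in the frame of square_tray between 0 and 0.011 m and x of blank_short in the frame of square_tray between -0.043 and 0.043 m and y of blank_short in the frame of square_tray between -0.043 and 0.043 m and z of blank_short in the frame of square_tray between 0 and 0.011 m and distance of each of wood_slip, phone from where it was at the start of the episode below 0.02 m); the robot touches nothing.
It fails at once if a knife, blank or the whetstone is dropped or flung: not held, yet moving faster than 0.8 m/s (a fall of more than about 30 mm) ((contact force between knife_a and the fingers below 0.05 N and linear speed of knife_a above 0.8 m/s) or (contact force between knife_b and the fingers below 0.05 N and linear speed of knife_b above 0.8 m/s) or (contact force between whetstone and the fingers below 0.05 N and linear speed of whetstone above 0.8 m/s) or (contact force between blank_long and the fingers below 0.05 N and linear speed of blank_long above 0.8 m/s) or (contact force between blank_short and the fingers below 0.05 N and linear speed of blank_short above 0.8 m/s)).
It fails at once if the wooden slip is pushed more than 20 mm (distance of wood_slip from where it was at the start of the episode above 0.02 m).
It fails at once if the phone is pushed more than 20 mm (distance of phone from where it was at the start of the episode above 0.02 m).
It also fails if it takes over 112 s, if anything falls off the work surface, if the arm or the gripper's body presses on something with over 40 N, if the wrist force passes 120 N, or if a joint passes its speed limit or range.

### The arm

A 7-joint arm with a two-finger parallel gripper is mounted at the origin on a cart in front of the work surface, level with it; the furniture and walls round the work are solid. World frame = base frame: x ahead of the robot, y to its left, z up, the work surface at z = 0. Lengths are in m, angles in rad, forces in N, time in s.
With the tool pointing down it reaches from about 0.425 to 0.875 m from the base axis. Payload 4.7 kg.
Tool frame: the origin (TCP) lies midway between the tips of the shut fingers; the grasp point (between the pads) lies ctrl.grasp_offset behind it (ctrl.grasp_offset is the distance from the TCP to the grasp point, in m); z points along the fingers, y is the line along which they close (so a half turn about z gives the same grasp; the last joint's range is limited). The gripper opens to 87 mm and grips with 3 to 60 N. Pads are 19 mm wide; open, the fingers measure 117 mm over their backs; the gripper's body (75 mm by 190 mm) begins 51 mm behind the grasp point.
Start: joints at [-1.325, 0.321, -0.07, 1.45, 0.023, 1.371, -0.057], TCP at [0.149, 0.633, 0.201] pointing down, gripper open.
Joint ranges: [-2.86, 2.86], [-0.3, 2.09], [-1.38, 1.24], [0.06, 2.45], [-1.56, 4.7], [0.09, 2.05], [-2.69, 2.69]. Speed limits (rad/s): [2.57, 2.57, 3.14, 3.14, 3.14, 3.14, 3.14].

### API

Orientations are given as a rotation vector (axis times angle).
In Python, from bench import ctrl gives the robot as it stands. The module is installed in compiled form; this text tells all that it offers.
- The arm moves only by the tool jog_arm, never from a script. Its argument "moves" is one flat list of numbers, 7 for each row, row after row: the shift along the tool's x, y, z in units of 30 cm (1.0 is 30 cm), then the turn, a rotation vector about the tool's x, y, z in units of 60 degrees (1.0 is 60 degrees), then the gripper's target within -1 to 1 (fully open at 1, half-way at 0, shut at -1). In form: [x, y, z, wx, wy, wz, fingers, x, y, z, wx, wy, wz, fingers, ...]. A call has exactly 8 rows; each row is the pose to reach, as a shift and turn from the pose commanded when the call began, along the tool's axes at that moment; what a row does not reach only later rows make up. A row lasts 1/8 s, in which the tool goes at most 62.5 mm and 10.7 degrees, less where a joint would pass 70% of its speed; a pose out of reach is approached as far as the arm can. A call with a number of a shift or a turn outside -1 to 1 is refused whole. A call with a gripper value outside its range is refused whole. The fingers move at their own pace and stop on an object; "newtons" is the grip in N (left out, the last holds). Time passes only in rows, so rows that repeat a pose let the fingers close, or fill a call up. It gives the time, the measured TCP pose, the force, the opening and the grip force at its end, in the units of the state.
- ctrl.get_state(): the state, without advancing time (a new reading comes with each control period).
- ctrl.get_image(name): name is "side" or "top"; returns a dict with "pixels" (400x640x3 uint8, red, green, blue), "fx", "fy", "cx", "cy" (pixels), "dist" ([k1, k2, p1, p2, k3] as OpenCV has them; the pictures are not rectified), "xyz" and "rotation" of the camera in the world. Camera axes: x right, y up, looking along -z (the intrinsics and any distortion apply to the point x, -y, -z); pixel columns grow to the right and rows downward; lengths in m; the calibration is good to about 2 mm. A picture is of the moment at which its call begins. There is no depth.
- ctrl.close_job(): hands the job in; it is judged then, once.
The state is a dict: "time": time; "joint_positions": joint angles; "qd": joint speeds; "joint_torque": joint torques, N m; "position": TCP position; "tool_rot": TCP orientation; "ft_force": force on the tool from outside, world axes, zero at the start; "torque": the same for the moment, N m; "grip_width": opening from 0.0 (shut) to 1.0 (fully open); "grip_force": force on a finger pad.
Only numpy, scipy, OpenCV 4.12 (cv2) and the standard library are available. Lean on these libraries where they do the work, as an engineer would, in place of code of your own. Each camera call takes 0.05 s, during which the arm holds its last target. There are 200 camera calls.

## Working session

There is one attempt and no reset: what is moved stays moved. The work goes in short steps, Python scripts to look and compute and a tool call to move; the robot and the scene stay as the last step left them, time stands still between calls to the robot, and variables do not carry over. Pictures are saved under pics/ and viewed, at most 14 in all, crops included, and the job is handed in when it is done.

Besides the shell and the picture viewer there is one more tool, called after "Emit:" as name(argument=value, ...), one argument or row to a line, values as JSON. jog_arm: Moves the arm, as the interface text tells. Its arguments: {"type":"object","properties":{"moves":{"type":"array"},"newtons":{"type":"number"}},"required":["moves"]}

```bash
mkdir -p pics; cat > h.py <<'E'
import numpy as np, cv2
from scipy.spatial.transform import Rotation as R
from bench import ctrl
def grab(name, fn):
    im=ctrl.get_image(name); np.savez(fn, **{k:np.array(v) for k,v in im.items()})
    cv2.imwrite(f'pics/{fn}.png', cv2.cvtColor(np.array(im['pixels']),cv2.COLOR_RGB2BGR)); return im
def load(fn): return dict(np.load(fn+'.npz'))
def rot(im):
    r=np.array(im['rotation'],float)
    return r if r.shape==(3,3) else R.from_rotvec(r).as_matrix() if r.size==3 else R.from_quat(r).as_matrix()
def K(im): return np.array([[im['fx'],0,im['cx']],[0,im['fy'],im['cy']],[0,0,1]],float)
def ray(im,uv,z):
    p=cv2.undistortPoints(np.array(uv,float).reshape(-1,1,2),K(im),np.array(im['dist'],float)).reshape(-1,2)
    d=np.c_[p[:,0],-p[:,1],-np.ones(len(p))]@rot(im).T
    o=np.array(im['xyz'],float); return o+d*((z-o[2])/d[:,2])[:,None]
def proj(im,P):
    q=(np.array(P,float).reshape(-1,3)-np.array(im['xyz']))@rot(im)
    q=q*[1,-1,-1]
    return cv2.projectPoints(q,np.zeros(3),np.zeros(3),K(im),np.array(im['dist'],float))[0].reshape(-1,2)
E
python3 - <<'E'
from h import *
for n in('top','side'):
    im=grab(n,n+'0'); print(n,im['fx'],im['cx'],im['cy'],im['dist'],im['xyz'],im['rotation'])
print(ctrl.get_state(), ctrl.grasp_offset)
E
```

```text
top 401.14403452701214 320.49323948008345 192.13653225227125 [-0.03423701  0.          0.          0.          0.        ] [0.33997883 0.14845963 0.95001087] [ 0.14130849 -0.15834415 -1.59148873]
side 516.6916409732685 322.1536149009234 194.72412706674888 [-0.00076706  0.          0.          0.          0.        ] [0.08096243 1.06795339 0.7308168 ] [ 0.29761128 -1.30483874 -2.42715719]
{'time': 0.1, 'joint_positions': array([-1.32491152,  0.32173325, -0.07008642,  1.45156696,  0.02262082,
        1.37079891, -0.0569034 ]), 'qd': array([-2.60000961e-04, -1.62290989e-03,  1.21702529e-04, -2.93079910e-03,
       -1.32828118e-03, -1.65801474e-03,  4.10631675e-05]), 'joint_torque': array([-1.32935033e-04, -4.92574883e+01, -4.05808305e-01, -3.13396668e+01,
       -6.42389199e-02,  3.94793821e-02,  5.36374716e-05]), 'position': array([0.14924701, 0.63207953, 0.19967408]), 'tool_rot': array([-3.63214654e-01, -3.12043868e+00,  2.69795384e-03]), 'ft_force': array([-0.25744629,  0.67473527, -0.33714301]), 'torque': array([-0.01916013,  0.02658364, -0.0685414 ]), 'grip_force': 0.0, 'grip_width': 0.9996755204902674} 0.0187
```

View pics/top0.png

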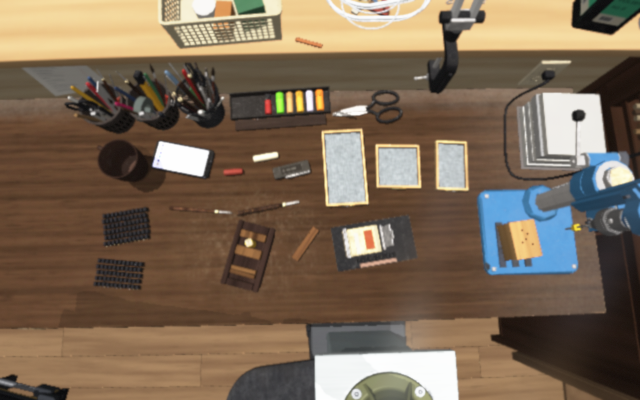

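View pics/side0.png

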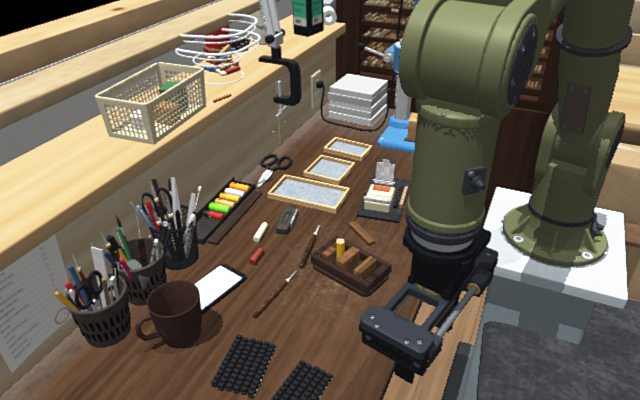

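The top view shows the phone at (182,160), the white blank at (265,157), the red blank at (233,172) and the whetstone at (292,170). The knives are at (200,210) and (268,208), the vice at (248,255) and the slip at (306,243). The trays are at (345,167) long, (398,166) square and (452,166) small. I'll zoom in for detail.

```bash
python3 - <<'E'
from h import *
a=cv2.imread('pics/top0.png')[130:280,150:350]; cv2.imwrite('pics/c1.png',cv2.resize(a,None,fx=4,fy=4,interpolation=cv2.INTER_CUBIC))
im=load('top0')
for n,p in dict(white=(265,157),red=(233,172),stone=(292,170),kA=(200,210),kB=(268,208),long=(345,167),sq=(398,166),small=(452,166),slip=(306,243),phone=(182,160),bracket=(440,70)).items(): print(n,ray(im,[p],0)[0].round(3))
E
```

```text
white [0.614 0.269 0.   ]
red [0.578 0.347 0.   ]
stone [0.579 0.204 0.   ]
kA [0.486 0.425 0.   ]
kB [0.487 0.262 0.   ]
long [0.584 0.074 0.   ]
sq [ 0.583 -0.056  0.   ]
small [ 0.58  -0.189  0.   ]
slip [0.402 0.173 0.   ]
phone [0.611 0.473 0.   ]
bracket [ 0.836 -0.182  0.   ]
```

View pics/c1.png

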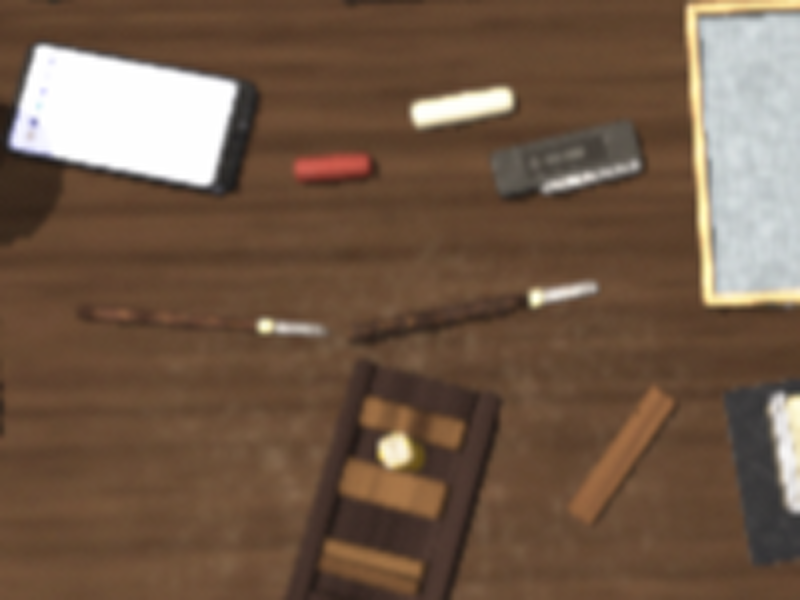

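The crop shows knife_b (thin) running from handle end (80,313) to tip (327,330) and knife_a from (350,335) to tip (597,288). The whetstone's corners are near (492,150), (632,122), (642,168) and (510,197). Next I'll measure with masks, and check the height of the seal in the vice from both views.

```bash
cat > meas.py <<'E'
from h import *
im=load('top0'); px=im['pixels']; hsv=cv2.cvtColor(px,cv2.COLOR_RGB2HSV)
def blob(mask,roi,z,n):
    m=np.zeros(mask.shape,np.uint8); x0,y0,x1,y1=roi; m[y0:y1,x0:x1]=mask[y0:y1,x0:x1].astype(np.uint8)
    k,l,s,c=cv2.connectedComponentsWithStats(m); i=1+s[1:,4].argmax()
    pts=np.argwhere(l==i)[:,::-1]; w=ray(im,pts,z)[:,:2]
    r=cv2.minAreaRect((w*1000).astype(np.float32)); b=cv2.boxPoints(r)
    c=w.mean(0); d=np.linalg.svd(w-c,full_matrices=False)[2][0]
    print(n,'n',len(w),'mean',c.round(4),'rect',np.round(r[0],1),np.round(r[1],1),'axis deg',np.degrees(np.arctan2(d[1],d[0])).round(1)%180)
h,s,v=[hsv[...,i].astype(int) for i in range(3)]
blob((s<90)&(v>140),(245,145,285,168),.010,'white')
blob(((h<6)|(h>174))&(s>130)&(v>70),(220,163,248,182),.010,'red')
blob((s<70)&(v<160)&(v>40),(268,155,315,185),.017,'stone')
fl=(s<70)&(v>110)
blob(fl,(318,120,372,212),.005,'long')
blob(fl,(372,138,425,193),.005,'square')
blob(fl,(432,135,472,195),.005,'small')
C=lambda p:[(p[0]+.5)/4-.5+150,(p[1]+.5)/4-.5+130]
for n,a,b,z in(('kb',(80,313),(327,330),.005),('ka',(350,335),(597,288),.006)):
    A,B=ray(im,[C(a),C(b)],z)[:,:2]; d=A-B
    print(n,'len',np.hypot(*d).round(4),'mid',((A+B)/2).round(4),'com',((A+B)/2+.015*d/np.hypot(*d)).round(4),'to-handle deg',np.degrees(np.arctan2(d[1],d[0])).round(1))
o=np.array(im['xyz']); sd=load('side0'); os=np.array(sd['xyz'])
a=ray(im,[C((397,445))],0)[0]-o; b=ray(sd,[(340,239)],0)[0]-os
t=np.linalg.lstsq(np.c_[a,-b],os-o,rcond=None)[0]; print('seal top',o+a*t[0],os+b*t[1])
E
python3 meas.py
```

```text
white n 175 mean [0.6131 0.2689] rect [613.  268.9] [17.4 62.1] axis deg 99.0
red n 103 mean [0.5769 0.346 ] rect [576.7 345.3] [43.7 12.4] axis deg 91.7
stone n 438 mean [0.5757 0.2038] rect [574.2 204.2] [33.5 87. ] axis deg 100.8
long n 2619 mean [0.5806 0.0763] rect [582.   75.7] [178.   92.4] axis deg 2.1999999999999886
square n 1484 mean [ 0.5807 -0.0533] rect [581.1 -53.2] [95.7 93.1] axis deg 97.5
small n 1183 mean [ 0.5792 -0.1848] rect [ 579.7 -185.3] [ 64.2 113.7] axis deg 176.1
kb len 0.1485 mid [0.4856 0.4227] com [0.487  0.4376] to-handle deg 84.6
ka len 0.1489 mid [0.4875 0.2614] com [0.485  0.2762] to-handle deg 99.5
seal top [0.40469045 0.29554638 0.07180774] [0.40111689 0.29444854 0.07136055]
```

```bash
cat > plan.py <<'E'
# args: waypoints x,y,z,phi(deg of tool y in world) ; 'n' starts a new call (pose reached so far becomes the reference)
import sys; from h import *
s=ctrl.get_state(); p=np.array(s['position']); r=R.from_rotvec(s['tool_rot'])
M=r.as_matrix(); print('t',round(s['time'],2),'tcp',p.round(4),'phi',np.degrees(np.arctan2(M[1,1],M[0,1])).round(1),'tilt',M[:,2].round(3),'w',round(s['grip_width']*87,1),'F',round(s['grip_force'],1),'j7',round(s['joint_positions'][6],2),'ft',np.round(s['ft_force'],1))
P,Q=p,r
for a in sys.argv[1:]:
    if a=='n': p,r=P,Q; print('-- new call'); continue
    x,y,z,f=map(float,a.split(',')); f=np.radians(f)
    P=np.array([x,y,z]); yy=np.array([np.cos(f),np.sin(f),0]); zz=np.array([0,0,-1]); Q=R.from_matrix(np.c_[np.cross(yy,zz),yy,zz])
    print(a,'->',(r.inv().apply(P-p)/.3).round(3),(((r.inv()*Q).as_rotvec(degrees=True))/60).round(3))
E
python3 plan.py .4,.46,.15,20 n .487,.4376,.12,-5.4 n .487,.4376,.003,-5.4
```

```text
t 0.1 tcp [0.1492 0.6321 0.1997] phi 76.7 tilt [-0.    -0.002 -1.   ] w 87.0 F 0.0 j7 -0.06 ft [-0.3  0.7 -0.3]
.4,.46,.15,20 -> [-0.945 -0.366  0.166] [-0.001  0.001  0.945]
-- new call
.487,.4376,.12,-5.4 -> [-0.169  0.247  0.1  ] [0.    0.    0.423]
-- new call
.487,.4376,.003,-5.4 -> [0.   0.   0.39] [0. 0. 0.]
```

Emit:
jog_arm(
  moves=[-0.945,-0.366,0.166,0,0,0.945,0,-0.945,-0.366,0.166,0,0,0.945,0,-0.945,-0.366,0.166,0,0,0.945,0,-0.945,-0.366,0.166,0,0,0.945,0,-0.945,-0.366,0.166,0,0,0.945,0,-0.945,-0.366,0.166,0,0,0.945,0,-0.945,-0.366,0.166,0,0,0.945,0,-0.945,-0.366,0.166,0,0,0.945,0],
  newtons=30,
)

```text
time: 1.1
position: [0.3988, 0.4616, 0.1507]
tool_rot: [-1.797, -2.576, 0.0]
ft_force: [0.4, -0.7, -0.4]
grip_width: 0.504
grip_force: 0.0
```

```bash
python3 plan.py .487,.4376,.06,-5.4 n .487,.4376,.003,-5.4
```

```text
t 1.1 tcp [0.3988 0.4616 0.1507] phi 20.2 tilt [-0.001  0.    -1.   ] w 43.8 F 0.0 j7 -0.51 ft [ 0.4 -0.7 -0.4]
.487,.4376,.06,-5.4 -> [-0.177  0.248  0.302] [-0.001 -0.     0.427]
-- new call
.487,.4376,.003,-5.4 -> [0.   0.   0.19] [0. 0. 0.]
```

Emit:
jog_arm(
  moves=[-0.177,0.248,0.302,0,0,0.427,0,-0.177,0.248,0.302,0,0,0.427,0,-0.177,0.248,0.302,0,0,0.427,0,-0.177,0.248,0.302,0,0,0.427,0,-0.177,0.248,0.302,0,0,0.427,0,-0.177,0.248,0.302,0,0,0.427,0,-0.177,0.248,0.302,0,0,0.427,0,-0.177,0.248,0.302,0,0,0.427,0],
)

```text
time: 2.1
position: [0.4881, 0.4365, 0.0607]
tool_rot: [-2.327, -2.111, -0.001]
ft_force: [0.3, 0.3, -0.2]
grip_width: 0.501
grip_force: 0.0
```

```bash
python3 - <<'E'
from h import *
grab('side','side1'); grab('top','top1')
a=cv2.imread('pics/side1.png')[190:360,200:400]; cv2.imwrite('pics/c2.png',cv2.resize(a,(700,595),interpolation=cv2.INTER_CUBIC))
E
python3 plan.py .487,.4376,.003,-5.4
```

```text
t 2.2 tcp [0.4881 0.4363 0.0605] phi -5.6 tilt [ 0.  0. -1.] w 43.3 F 0.0 j7 -0.77 ft [-0.9 -0.1  0. ]
.487,.4376,.003,-5.4 -> [ 0.004 -0.004  0.192] [ 0.    -0.    -0.003]
```

View pics/c2.png

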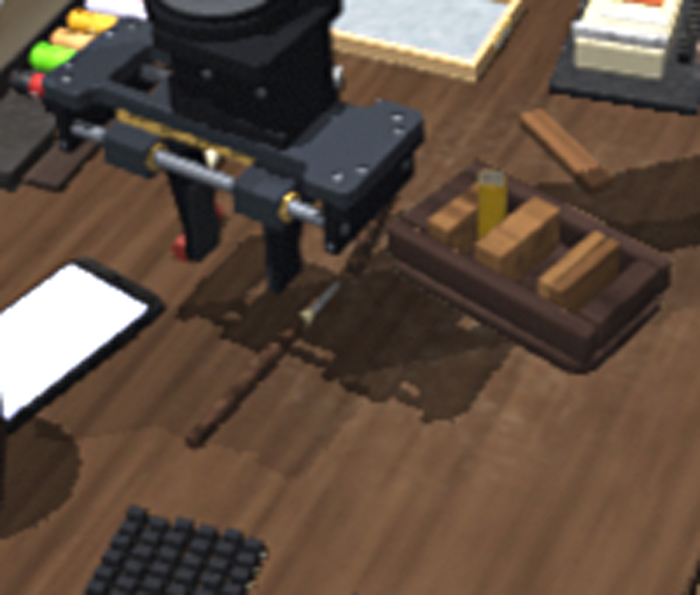

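The two fingertips are at about (200,245) and (280,275), astride the knife handle's line, which runs from (195,437) to (335,290). Next I descend and close.

Emit:
jog_arm(
  moves=[0.002,-0.002,0.1,0,0,0,0,0.004,-0.004,0.17,0,0,0,0,0.004,-0.004,0.19,0,0,0,0,0.004,-0.004,0.19,0,0,0,0,0.004,-0.004,0.19,0,0,0,-1,0.004,-0.004,0.19,0,0,0,-1,0.004,-0.004,0.19,0,0,0,-1,0.004,-0.004,0.19,0,0,0,-1],
  newtons=30,
)

```text
time: 3.2
position: [0.4872, 0.4376, 0.0036]
tool_rot: [-2.327, -2.11, -0.001]
ft_force: [-1.1, 0.2, 0.2]
grip_width: 0.132
grip_force: 0.0
```

```bash
python3 plan.py .487,.4376,.08,-5.4 .56,.25,.10,-45 n .582,.094,.08,-87.8
```

```text
t 3.2 tcp [0.4872 0.4376 0.0036] phi -5.6 tilt [ 0.  0. -1.] w 11.5 F 0.0 j7 -0.76 ft [-1.1  0.2  0.2]
.487,.4376,.08,-5.4 -> [-0.    -0.    -0.255] [ 0.    -0.    -0.003]
.56,.25,.10,-45 -> [-0.599  0.303 -0.322] [ 0.    -0.     0.657]
-- new call
.582,.094,.08,-87.8 -> [-0.316  0.42   0.067] [0.    0.    0.713]
```

Emit:
jog_arm(
  moves=[0,0,0,0,0,0,-1,0,0,0,0,0,0,-1,0,0,0,0,0,0,-1,0,0,-0.05,0,0,0,-1,0,0,-0.15,0,0,0,-1,0,0,-0.25,0,0,0,-1,0,0,-0.25,0,0,0,-1,0,0,-0.25,0,0,0,-1],
  newtons=30,
)

```text
time: 4.2
position: [0.4869, 0.4374, 0.0784]
tool_rot: [-2.327, -2.11, 0.0]
ft_force: [-0.7, -0.8, -1.3]
grip_width: 0.001
grip_force: 0.0
```

```bash
python3 - <<'E'
from h import *
grab('side','side2')
a=cv2.imread('pics/side2.png')[150:360,200:400]; cv2.imwrite('pics/c3.png',cv2.resize(a,(570,600),interpolation=cv2.INTER_CUBIC))
E
python3 plan.py .56,.27,.10,-45 n .582,.094,.08,-87.8
```

```text
t 4.25 tcp [0.4865 0.4371 0.0776] phi -5.6 tilt [-0.001 -0.001 -1.   ] w 0.3 F 0.0 j7 -0.78 ft [0.3 0.4 0.2]
.56,.27,.10,-45 -> [-0.53   0.298 -0.075] [-0.001  0.001  0.657]
-- new call
.582,.094,.08,-87.8 -> [-0.363  0.467  0.067] [0.    0.    0.713]
```

View pics/c3.png

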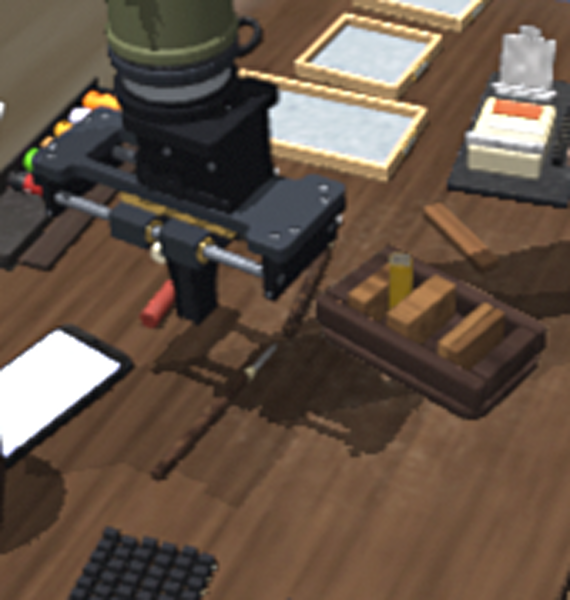

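```bash
python3 - <<'E'
from h import *
im=load('side2'); t=load('top1')
print('tcp in side', proj(im,[.4865,.4371,.0776]), 'com b in side',proj(im,[.487,.4376,.005]))
f=lambda x,y:(200+x*200/570,150+y*210/600)
print('side seen handle end, ferrule, tip', ray(im,[f(160,470),f(250,372),f(272,350)],.005).round(4), 'orig', f(160,470),f(272,350))
print('tip at',f(197,318))
E
```

```text
tcp in side [[269.29800229 268.00028187]] com b in side [[271.44408999 295.96106409]]
side seen handle end, ferrule, tip [[0.4895 0.4925 0.005 ]
 [0.4786 0.3845 0.005 ]
 [0.4747 0.3573 0.005 ]] orig (256.140350877193, 314.5) (295.43859649122805, 272.5)
tip at (269.1228070175439, 261.3)
```

```bash
python3 - <<'E'
from h import *
a=cv2.imread('pics/side2.png')[225:325,235:315]; b=cv2.resize(a,None,fx=6,fy=6,interpolation=cv2.INTER_NEAREST)
im=load('side2')
for P in([.4865,.4371,.0776],[.487,.4376,.005]):
    u=proj(im,P)[0]; cv2.circle(b,(int((u[0]+.5-235)*6),int((u[1]+.5-225)*6)),4,(0,255,0),1)
b=cv2.convertScaleAbs(b,alpha=2); cv2.imwrite('pics/c4.png',b)
E
```

```text
(no output)
```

View pics/c4.png

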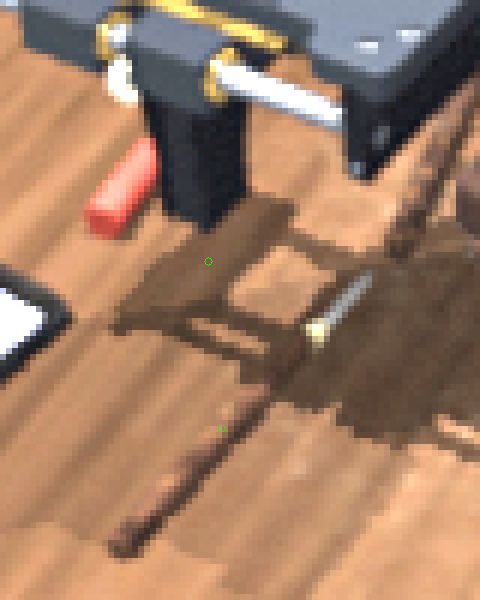

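The shut fingers' tip shows at about (205,220) in this crop, roughly 7 px above where the reported TCP projects. The real tips may therefore be higher than reported, which would explain closing above the thin knife. I'll do a gentle touch-off on the bare desk to check.

```bash
python3 plan.py .525,.437,.02,-5.4 .525,.437,.006,-5.4 .525,.437,.000,-5.4; python3 -c "
from h import *
im=load('side2');print(proj(im,[[.4865,.4371,.0776],[.4865,.4371,.0876],[.4935,.43,.0776]]))"
```

```text
t 4.25 tcp [0.4865 0.4371 0.0776] phi -5.6 tilt [-0.001 -0.001 -1.   ] w 0.3 F 0.0 j7 -0.78 ft [0.3 0.4 0.2]
.525,.437,.02,-5.4 -> [0.012 0.128 0.192] [-0.001  0.001 -0.003]
.525,.437,.006,-5.4 -> [0.013 0.128 0.238] [-0.001  0.001 -0.003]
.525,.437,.000,-5.4 -> [0.013 0.128 0.258] [-0.001  0.001 -0.003]
[[269.29800229 268.00028187]
 [268.93881319 263.98274322]
 [267.92354125 264.74400724]]
```

Emit:
jog_arm(
  moves=[0.012,0.128,0.15,0,0,0,-1,0.012,0.128,0.192,0,0,0,-1,0.012,0.128,0.22,0,0,0,-1,0.013,0.128,0.238,0,0,0,-1,0.013,0.128,0.243,0,0,0,-1,0.013,0.128,0.248,0,0,0,-1,0.013,0.128,0.253,0,0,0,-1,0.013,0.128,0.255,0,0,0,-1],
)

```text
time: 5.25
position: [0.5257, 0.4378, 0.002]
tool_rot: [-2.327, -2.11, -0.001]
ft_force: [-0.1, 0.2, 0.0]
grip_width: 0.004
grip_force: 0.0
```

```bash
python3 - <<'E'
from h import *
im=grab('side','side3')
a=cv2.imread('pics/side3.png')[225:325,235:315]; b=cv2.resize(a,None,fx=6,fy=6,interpolation=cv2.INTER_NEAREST)
p=np.array(ctrl.get_state()['position'])
for P in(p,p+[0,0,.0187]):
    u=proj(im,P)[0]; print(u); cv2.circle(b,(int((u[0]+.5-235)*6),int((u[1]+.5-225)*6)),4,(0,255,0),1)
b=cv2.convertScaleAbs(b,alpha=2); cv2.imwrite('pics/c5.png',b)
E
python3 plan.py
```

```text
[254.6108856  291.56946955]
[253.8246695 284.6610611]
t 5.3 tcp [0.5257 0.4377 0.0019] phi -5.6 tilt [ 0.  0. -1.] w 0.8 F 0.0 j7 -0.71 ft [ 0.   0.3 -0.7]
```

View pics/c5.png

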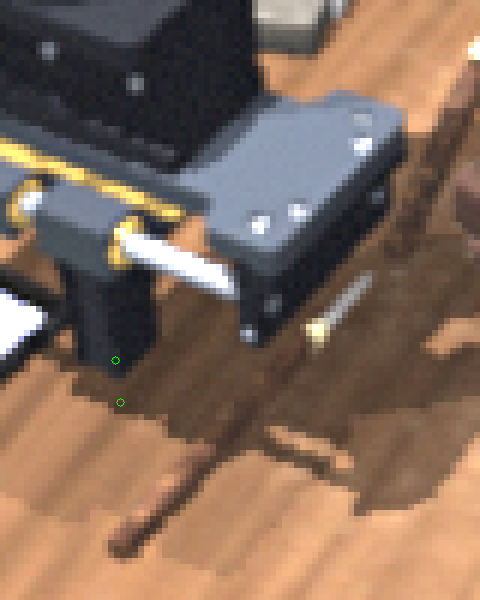

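The visible tip, at about (113,363), sits near the +18.7 mm mark rather than at the TCP mark at (120,402), and there is still no contact force. I'll keep lowering gently until it touches.

Emit:
jog_arm(
  moves=[0,0,0.005,0,0,0,-1,0,0,0.01,0,0,0,-1,0,0,0.015,0,0,0,-1,0,0,0.02,0,0,0,-1,0,0,0.025,0,0,0,-1,0,0,0.03,0,0,0,-1,0,0,0.033,0,0,0,-1,0,0,0.033,0,0,0,-1],
)

```text
time: 6.3
position: [0.5256, 0.4377, -0.0082]
tool_rot: [-2.327, -2.11, 0.0]
ft_force: [-1.2, 0.3, -0.2]
grip_width: 0.009
grip_force: 0.0
```

Emit:
jog_arm(
  moves=[0,0,0.004,0,0,0,-1,0,0,0.007,0,0,0,-1,0,0,0.01,0,0,0,-1,0,0,0.013,0,0,0,-1,0,0,0.016,0,0,0,-1,0,0,0.018,0,0,0,-1,0,0,0.02,0,0,0,-1,0,0,0.02,0,0,0,-1],
)

```text
time: 7.3
position: [0.5256, 0.4376, -0.0142]
tool_rot: [2.327, 2.11, -0.0]
ft_force: [0.2, -0.8, -0.9]
grip_width: 0.007
grip_force: 0.0
```

```bash
python3 plan.py
```

```text
t 7.3 tcp [ 0.5256  0.4376 -0.0142] phi -5.6 tilt [-0. -0. -1.] w 0.6 F 0.0 j7 -0.71 ft [ 0.2 -0.8 -0.9]
```

Emit:
jog_arm(
  moves=[0,0,0.003,0,0,0,-1,0,0,0.005,0,0,0,-1,0,0,0.007,0,0,0,-1,0,0,0.009,0,0,0,-1,0,0,0.011,0,0,0,-1,0,0,0.013,0,0,0,-1,0,0,0.013,0,0,0,-1,0,0,0.013,0,0,0,-1],
)

```text
time: 8.3
position: [0.5257, 0.4377, -0.018]
tool_rot: [2.327, 2.11, 0.0]
ft_force: [0.9, 0.6, -0.2]
grip_width: 0.007
grip_force: 0.0
```

```bash
python3 plan.py
```

```text
t 8.3 tcp [ 0.5257  0.4377 -0.018 ] phi -5.6 tilt [ 0.  0. -1.] w 0.6 F 0.0 j7 -0.71 ft [ 0.9  0.6 -0.2]
```

Emit:
jog_arm(
  moves=[0,0,0.002,0,0,0,-1,0,0,0.003,0,0,0,-1,0,0,0.005,0,0,0,-1,0,0,0.006,0,0,0,-1,0,0,0.007,0,0,0,-1,0,0,0.008,0,0,0,-1,0,0,0.01,0,0,0,-1,0,0,0.01,0,0,0,-1],
)

```text
time: 9.3
position: [0.5256, 0.4376, -0.0211]
tool_rot: [-2.327, -2.11, 0.0]
ft_force: [0.2, 0.6, 0.3]
grip_width: 0.004
grip_force: 0.0
```

```bash
python3 - <<'E'
from h import *
im=grab('side','side4')
a=cv2.imread('pics/side4.png')[225:325,235:315]; b=cv2.resize(a,None,fx=6,fy=6,interpolation=cv2.INTER_NEAREST)
p=np.array(ctrl.get_state()['position'])
for P in(p,p+[0,0,.0187]):
    u=proj(im,P)[0]; print(u); cv2.circle(b,(int((u[0]+.5-235)*6),int((u[1]+.5-225)*6)),4,(0,255,0),1)
b=cv2.convertScaleAbs(b,alpha=2); cv2.imwrite('pics/c6.png',b)
E
python3 plan.py
```

```text
[255.58138243 299.85274357]
[254.81434038 293.11062254]
t 9.35 tcp [ 0.5256  0.4377 -0.0211] phi -5.6 tilt [-0.  0. -1.] w 0.3 F 0.0 j7 -0.7 ft [ 0.1  0.4 -0.5]
```

View pics/c6.png

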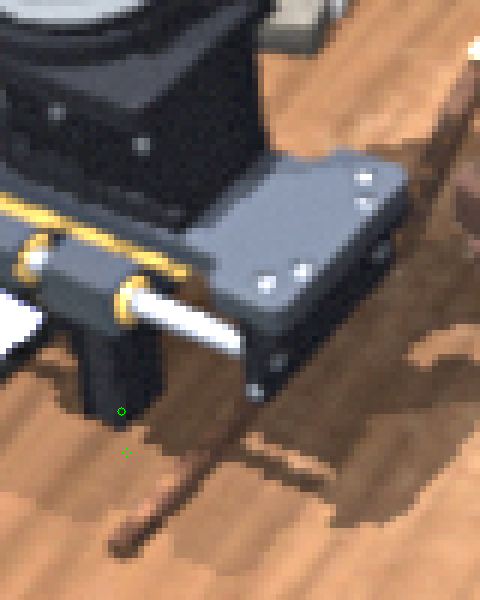

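The fingers now nearly meet their shadow: tip at about (118,418), with the shadow starting just below it. I'll continue in 1 mm steps.

Emit:
jog_arm(
  moves=[0,0,0.002,0,0,0,-1,0,0,0.004,0,0,0,-1,0,0,0.006,0,0,0,-1,0,0,0.008,0,0,0,-1,0,0,0.01,0,0,0,-1,0,0,0.01,0,0,0,-1,0,0,0.01,0,0,0,-1,0,0,0.01,0,0,0,-1],
)

```text
time: 10.35
position: [0.5257, 0.4378, -0.0214]
tool_rot: [-2.327, -2.11, -0.0]
ft_force: [-4.2, -3.1, 12.9]
grip_width: 0.007
grip_force: 6.8
```

```bash
python3 plan.py .487,.4376,.0,-5.4
```

```text
t 10.35 tcp [ 0.5257  0.4378 -0.0214] phi -5.6 tilt [-0.     0.001 -1.   ] w 0.6 F 6.8 j7 -0.7 ft [-4.2 -3.1 12.9]
.487,.4376,.0,-5.4 -> [-0.013 -0.128 -0.071] [-0.    -0.001 -0.003]
```

The tips touch the desk at a reported z of −0.0214, so the true tip height is the reported z plus about 0.0213. The xy reading agrees with the image. I'll put that offset in the planner and retry knife_b.

```bash
sed -i "s/p=np.array(s\['position'\]);/p=np.array(s['position'])+[0,0,.0213];/; s/'tcp'/'tip'/" plan.py; python3 plan.py .487,.4376,.05,-5.4 n .487,.4376,.002,-5.4
```

```text
t 10.35 tip [ 5.257e-01  4.378e-01 -1.000e-04] phi -5.6 tilt [-0.     0.001 -1.   ] w 0.6 F 6.8 j7 -0.7 ft [-4.2 -3.1 12.9]
.487,.4376,.05,-5.4 -> [-0.013 -0.129 -0.167] [-0.    -0.001 -0.003]
-- new call
.487,.4376,.002,-5.4 -> [0.   0.   0.16] [0. 0. 0.]
```

Emit:
jog_arm(
  moves=[0,0,-0.1,0,0,0,-0.2,-0.006,-0.06,-0.167,0,0,0,-0.2,-0.013,-0.129,-0.167,0,0,0,-0.2,-0.013,-0.129,-0.167,0,0,0,-0.2,-0.013,-0.129,-0.167,0,0,0,-0.2,-0.013,-0.129,-0.167,0,0,0,-0.2,-0.013,-0.129,-0.167,0,0,0,-0.2,-0.013,-0.129,-0.167,0,0,0,-0.2],
)

```text
time: 11.35
position: [0.4871, 0.4374, 0.0259]
tool_rot: [2.328, 2.11, -0.0]
ft_force: [-0.6, -0.1, -0.3]
grip_width: 0.403
grip_force: 0.0
```

```bash
python3 plan.py .486,.4376,.002,-5.4
```

```text
t 11.35 tip [0.4871 0.4374 0.0472] phi -5.6 tilt [ 0. -0. -1.] w 35.0 F 0.0 j7 -0.76 ft [-0.6 -0.1 -0.3]
.486,.4376,.002,-5.4 -> [ 0.    -0.004  0.151] [ 0.     0.    -0.004]
```

Descending and closing in one call; closing takes about 5 rows.

Emit:
jog_arm(
  moves=[0,-0.004,0.1,0,0,0,-0.2,0,-0.004,0.145,0,0,0,-0.2,0,-0.004,0.151,0,0,0,-0.3,0,-0.004,0.151,0,0,0,-1,0,-0.004,0.151,0,0,0,-1,0,-0.004,0.151,0,0,0,-1,0,-0.004,0.151,0,0,0,-1,0,-0.004,0.151,0,0,0,-1],
  newtons=30,
)

```text
time: 12.35
position: [0.486, 0.4381, -0.0184]
tool_rot: [-2.327, -2.11, -0.002]
ft_force: [-1.3, -1.0, 4.5]
grip_width: 0.094
grip_force: 30.0
```

```bash
python3 plan.py .486,.4376,.08,-5.4 .54,.3,.09,-45
```

```text
t 12.35 tip [0.486  0.4381 0.0029] phi -5.6 tilt [ 0.001  0.001 -1.   ] w 8.2 F 30.0 j7 -0.75 ft [-1.3 -1.   4.5]
.486,.4376,.08,-5.4 -> [-0.001  0.    -0.257] [ 0.001 -0.001 -0.003]
.54,.3,.09,-45 -> [-0.44   0.224 -0.291] [ 0.    -0.001  0.657]
```

Emit:
jog_arm(
  moves=[0,0,-0.1,0,0,0,-1,0,0,-0.25,0,0,0,-1,-0.1,0.05,-0.29,0,0,0.1,-1,-0.44,0.224,-0.291,0,0,0.657,-1,-0.44,0.224,-0.291,0,0,0.657,-1,-0.44,0.224,-0.291,0,0,0.657,-1,-0.44,0.224,-0.291,0,0,0.657,-1,-0.44,0.224,-0.291,0,0,0.657,-1],
)

```text
time: 13.35
position: [0.5388, 0.301, 0.0678]
tool_rot: [-2.899, -1.208, 0.001]
ft_force: [-0.6, 0.1, -0.0]
grip_width: 0.096
grip_force: 30.0
```

```bash
python3 plan.py .597,.094,.07,-87.8
```

```text
t 13.35 tip [0.5388 0.301  0.0891] phi -44.7 tilt [-0.001  0.    -1.   ] w 8.3 F 30.0 j7 -1.19 ft [-0.6  0.1 -0. ]
.597,.094,.07,-87.8 -> [-0.353  0.624  0.063] [-0.     0.     0.718]
```

Emit:
jog_arm(
  moves=[-0.353,0.624,0.063,0,0,0.718,-1,-0.353,0.624,0.063,0,0,0.718,-1,-0.353,0.624,0.063,0,0,0.718,-1,-0.353,0.624,0.063,0,0,0.718,-1,-0.353,0.624,0.063,0,0,0.718,-1,-0.353,0.624,0.063,0,0,0.718,-1,-0.353,0.624,0.063,0,0,0.718,-1,-0.353,0.624,0.063,0,0,0.718,-1],
)

```text
time: 14.35
position: [0.5968, 0.0941, 0.0492]
tool_rot: [-3.14, -0.057, 0.0]
ft_force: [-0.0, 0.1, -0.3]
grip_width: 0.088
grip_force: 30.0
```

```bash
python3 - <<'E'
from h import *
grab('side','side5')
a=cv2.imread('pics/side5.png')[120:250,230:400]; cv2.imwrite('pics/c7.png',cv2.resize(a,(765,585),interpolation=cv2.INTER_CUBIC))
E
python3 plan.py .597,.0943,.008,-87.8
```

```text
t 14.4 tip [0.5969 0.0937 0.0705] phi -88.0 tilt [ 0.  0. -1.] w 8.3 F 30.0 j7 -1.51 ft [-0.3  0.2  0.5]
.597,.0943,.008,-87.8 -> [ 0.001 -0.002  0.208] [-0.    -0.    -0.003]
```

View pics/c7.png

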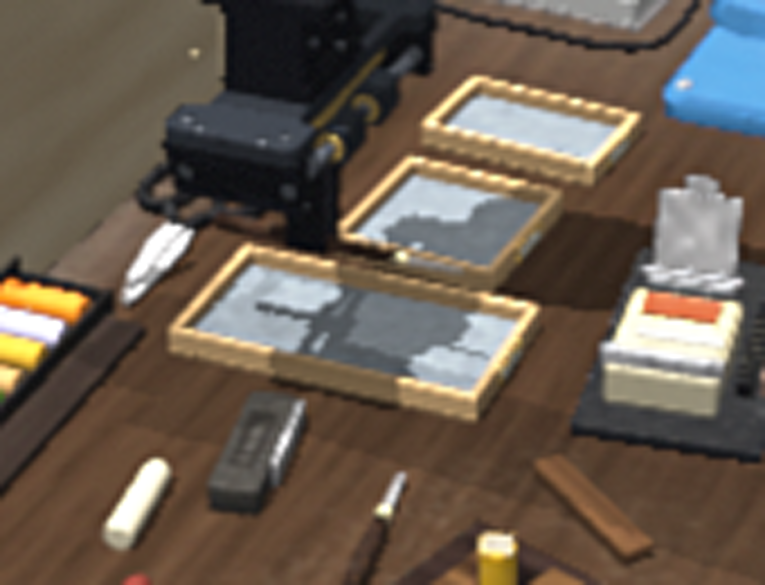

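The knife is held level over the long tray, with its ferrule at (400,257). Lowering it now and releasing with a small opening.

Emit:
jog_arm(
  moves=[0,-0.002,0.1,0,0,0,-1,0,-0.002,0.17,0,0,0,-1,0,-0.002,0.195,0,0,0,-1,0,-0.002,0.205,0,0,0,-1,0,-0.002,0.206,0,0,0,-1,0,-0.002,0.206,0,0,0,-1,0,-0.002,0.206,0,0,0,-0.6,0,-0.002,0.206,0,0,0,-0.6],
)

```text
time: 15.4
position: [0.5972, 0.0932, -0.0123]
tool_rot: [-3.141, -0.052, -0.001]
ft_force: [0.3, -0.0, 0.7]
grip_width: 0.185
grip_force: 0.0
```

```bash
python3 plan.py .597,.0943,.1,-87.8 .54,.2,.1,-40 n .4883,.2565,.06,9.5
```

```text
t 15.4 tip [0.5972 0.0932 0.009 ] phi -88.1 tilt [ 0.001  0.    -1.   ] w 16.1 F 0.0 j7 -1.47 ft [ 0.3 -0.   0.7]
.597,.0943,.1,-87.8 -> [-0.    -0.004 -0.303] [-0.    -0.001 -0.005]
.54,.2,.1,-40 -> [-0.179 -0.362 -0.303] [-0.    -0.001 -0.802]
-- new call
.4883,.2565,.06,9.5 -> [ 0.033 -0.253  0.133] [ 0.     0.    -0.825]
```

```bash
python3 - <<'E'
from h import *
t=load('top0'); s=load('side1'); o=np.array(t['xyz']); os=np.array(s['xyz'])
def tri(c,d):
    u=[(c[0]+.5)/4-.5+150,(c[1]+.5)/4-.5+130]; v=[200+d[0]/3.5,190+d[1]/3.5]
    a=ray(t,[u],0)[0]-o; b=ray(s,[v],0)[0]-os; k=np.linalg.lstsq(np.c_[a,-b],os-o,rcond=None)[0]
    return ((o+a*k[0]+os+b*k[1])/2).round(3), np.linalg.norm(o+a*k[0]-os-b*k[1]).round(3)
for n,c,d in(('corner+x+y',(360,360),(392,225)),('corner+x-y',(497,395),(480,165)),('mid block',(447,484),(556,210)),('mid block +y',(343,472),(478,248)),('seal',(397,445),(492,178))): print(n,*tri(c,d))
E
```

```text
corner+x+y [0.455 0.323 0.035] 0.004
corner+x-y [0.432 0.244 0.031] 0.006
mid block [0.377 0.271 0.034] 0.017
mid block +y [0.393 0.331 0.044] 0.001
seal [0.402 0.295 0.067] 0.006
```

Emit:
jog_arm(
  moves=[0,-0.004,-0.1,0,0,0,-0.6,0,-0.004,-0.303,0,0,0,-0.4,0,-0.004,-0.303,0,0,0,-0.2,-0.179,-0.362,-0.303,0,0,-0.802,-0.2,-0.179,-0.362,-0.303,0,0,-0.802,-0.2,-0.179,-0.362,-0.303,0,0,-0.802,-0.2,-0.179,-0.362,-0.303,0,0,-0.802,-0.2,-0.179,-0.362,-0.303,0,0,-0.802,-0.2],
  newtons=40,
)

```text
time: 16.4
position: [0.5391, 0.1999, 0.0776]
tool_rot: [-2.844, -1.334, 0.001]
ft_force: [0.8, -0.0, -0.1]
grip_width: 0.397
grip_force: 0.0
```

```bash
python3 plan.py .4908,.2417,.06,9.5 n .4908,.2417,.002,9.5
```

```text
t 16.4 tip [0.5391 0.1999 0.0989] phi -39.7 tilt [-0.001 -0.    -1.   ] w 34.5 F 0.0 j7 -0.97 ft [ 0.8 -0.  -0.1]
.4908,.2417,.06,9.5 -> [ 0.004 -0.213  0.13 ] [-0.001  0.    -0.821]
-- new call
.4908,.2417,.002,9.5 -> [0.    0.    0.193] [0. 0. 0.]
```

Emit:
jog_arm(
  moves=[0.004,-0.213,0.13,0,0,-0.821,-0.2,0.004,-0.213,0.13,0,0,-0.821,-0.2,0.004,-0.213,0.13,0,0,-0.821,-0.2,0.004,-0.213,0.13,0,0,-0.821,-0.2,0.004,-0.213,0.13,0,0,-0.821,-0.2,0.004,-0.213,0.13,0,0,-0.821,-0.2,0.004,-0.213,0.13,0,0,-0.821,-0.2,0.004,-0.213,0.13,0,0,-0.821,-0.2],
)

```text
time: 17.4
position: [0.4914, 0.2418, 0.0391]
tool_rot: [-2.036, -2.393, 0.0]
ft_force: [-0.5, -0.2, 0.2]
grip_width: 0.398
grip_force: 0.0
```

```bash
python3 plan.py .4908,.2417,.003,9.5
```

```text
t 17.4 tip [0.4914 0.2418 0.0604] phi 9.2 tilt [-0. -0. -1.] w 34.6 F 0.0 j7 -0.25 ft [-0.5 -0.2  0.2]
.4908,.2417,.003,9.5 -> [-0.    -0.002  0.191] [-0.     0.    -0.005]
```

Emit:
jog_arm(
  moves=[0,-0.002,0.1,0,0,0,-0.2,0,-0.002,0.17,0,0,0,-0.2,0,-0.002,0.19,0,0,0,-0.3,0,-0.002,0.191,0,0,0,-1,0,-0.002,0.191,0,0,0,-1,0,-0.002,0.191,0,0,0,-1,0,-0.002,0.191,0,0,0,-1,0,-0.002,0.191,0,0,0,-1],
  newtons=40,
)

```text
time: 18.4
position: [0.4916, 0.2422, -0.0171]
tool_rot: [2.034, 2.394, 0.003]
ft_force: [-1.2, 0.2, 6.4]
grip_width: 0.113
grip_force: 40.0
```

```bash
python3 plan.py .4908,.2417,.08,9.5 .54,.15,.09,50
```

```text
t 18.4 tip [0.4916 0.2422 0.0042] phi 9.3 tilt [ 0.001  0.001 -1.   ] w 9.8 F 40.0 j7 -0.22 ft [-1.2  0.2  6.4]
.4908,.2417,.08,9.5 -> [-0.001 -0.003 -0.253] [ 0.001 -0.001 -0.004]
.54,.15,.09,50 -> [-0.329  0.11  -0.286] [ 0.002 -0.    -0.679]
```

Emit:
jog_arm(
  moves=[0,0,-0.1,0,0,0,-1,0,0,-0.25,0,0,0,-1,-0.08,0.03,-0.28,0,0,-0.1,-1,-0.329,0.11,-0.286,0,0,-0.679,-1,-0.329,0.11,-0.286,0,0,-0.679,-1,-0.329,0.11,-0.286,0,0,-0.679,-1,-0.329,0.11,-0.286,0,0,-0.679,-1,-0.329,0.11,-0.286,0,0,-0.679,-1],
)

```text
time: 19.4
position: [0.5391, 0.1494, 0.0674]
tool_rot: [-1.075, -2.951, 0.001]
ft_force: [0.2, 0.1, -1.1]
grip_width: 0.112
grip_force: 40.0
```

```bash
python3 plan.py .602,.0584,.07,92.2
```

```text
t 19.4 tip [0.5391 0.1494 0.0887] phi 50.0 tilt [-0.001 -0.    -1.   ] w 9.7 F 40.0 j7 0.63 ft [ 0.2  0.1 -1.1]
.602,.0584,.07,92.2 -> [-0.356 -0.097  0.062] [-0.    -0.001 -0.704]
```

Emit:
jog_arm(
  moves=[-0.356,-0.097,0.062,0,0,-0.704,-1,-0.356,-0.097,0.062,0,0,-0.704,-1,-0.356,-0.097,0.062,0,0,-0.704,-1,-0.356,-0.097,0.062,0,0,-0.704,-1,-0.356,-0.097,0.062,0,0,-0.704,-1,-0.356,-0.097,0.062,0,0,-0.704,-1,-0.356,-0.097,0.062,0,0,-0.704,-1,-0.356,-0.097,0.062,0,0,-0.704,-1],
)

```text
time: 20.4
position: [0.6025, 0.059, 0.0492]
tool_rot: [-0.061, 3.141, 0.0]
ft_force: [-0.8, 0.4, -0.4]
grip_width: 0.113
grip_force: 40.0
```

```bash
python3 - <<'E'
from h import *
grab('side','side6')
a=cv2.imread('pics/side6.png')[130:250,250:410]; cv2.imwrite('pics/c8.png',cv2.resize(a,(760,570),interpolation=cv2.INTER_CUBIC))
E
python3 plan.py .602,.0580,.0095,92.2
```

```text
t 20.45 tip [0.6025 0.0589 0.0705] phi 92.2 tilt [ 0.  0. -1.] w 10.1 F 40.0 j7 1.56 ft [ 0.1  0.5 -0.4]
.602,.0580,.0095,92.2 -> [ 0.002 -0.003  0.203] [0.    0.    0.001]
```

View pics/c8.png

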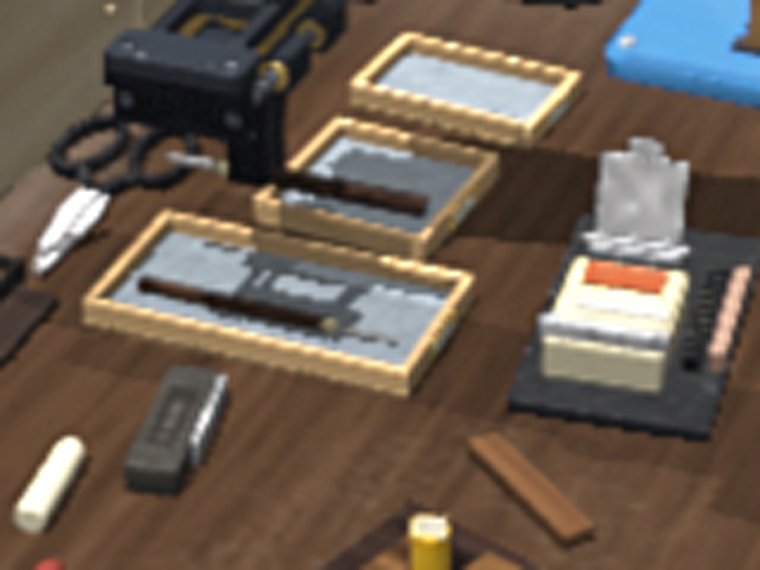

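Knife_b lies flat in the long tray, from (140,285) to (395,343). Knife_a is held level, from (170,157) to (428,207). Lowering knife_a.

Emit:
jog_arm(
  moves=[0,-0.003,0.1,0,0,0,-1,0,-0.003,0.17,0,0,0,-1,0.002,-0.003,0.195,0,0,0,-1,0.002,-0.003,0.202,0,0,0,-1,0.002,-0.003,0.203,0,0,0,-1,0.002,-0.003,0.203,0,0,0,-1,0.002,-0.003,0.203,0,0,0,-0.57,0.002,-0.003,0.203,0,0,0,-0.57],
)

```text
time: 21.45
position: [0.6022, 0.0579, -0.0114]
tool_rot: [-0.062, 3.14, 0.0]
ft_force: [0.7, 0.2, -0.5]
grip_width: 0.201
grip_force: 0.0
```

```bash
python3 plan.py .602,.058,.1,92.2 .56,.2,.1,50 n .575,.204,.06,10.8
```

```text
t 21.45 tip [0.6022 0.0579 0.0099] phi 92.3 tilt [ 0.001  0.    -1.   ] w 17.5 F 0.0 j7 1.58 ft [ 0.7  0.2 -0.5]
.602,.058,.1,92.2 -> [ 0.001  0.001 -0.3  ] [0.    0.001 0.001]
.56,.2,.1,50 -> [ 0.122  0.479 -0.3  ] [0.    0.001 0.704]
-- new call
.575,.204,.06,10.8 -> [-0.03   0.042  0.133] [0.    0.    0.653]
```

Emit:
jog_arm(
  moves=[0,0,-0.1,0,0,0,-0.57,0,0,-0.3,0,0,0,-0.2,0,0,-0.3,0,0,0,0.4,0.122,0.479,-0.3,0,0,0.704,0.4,0.122,0.479,-0.3,0,0,0.704,0.4,0.122,0.479,-0.3,0,0,0.704,0.4,0.122,0.479,-0.3,0,0,0.704,0.4,0.122,0.479,-0.3,0,0,0.704,0.4],
)

```text
time: 22.45
position: [0.5592, 0.2002, 0.0776]
tool_rot: [-1.07, -2.953, 0.001]
ft_force: [0.0, -0.0, 0.6]
grip_width: 0.697
grip_force: 0.0
```

```bash
python3 plan.py .575,.204,.05,10.8
```

```text
t 22.45 tip [0.5592 0.2002 0.0989] phi 50.2 tilt [-0.001 -0.001 -1.   ] w 60.7 F 0.0 j7 0.57 ft [ 0.  -0.   0.6]
.575,.204,.05,10.8 -> [-0.032  0.044  0.163] [-0.001  0.     0.656]
```

Emit:
jog_arm(
  moves=[-0.032,0.044,0.163,0,0,0.656,0.4,-0.032,0.044,0.163,0,0,0.656,0.4,-0.032,0.044,0.163,0,0,0.656,0.4,-0.032,0.044,0.163,0,0,0.656,0.4,-0.032,0.044,0.163,0,0,0.656,0.4,-0.032,0.044,0.163,0,0,0.656,0.4,-0.032,0.044,0.163,0,0,0.656,0.4,-0.032,0.044,0.163,0,0,0.656,0.4],
)

```text
time: 23.45
position: [0.5756, 0.2038, 0.0294]
tool_rot: [-2.005, -2.419, -0.0]
ft_force: [-0.6, -0.1, 0.7]
grip_width: 0.701
grip_force: 0.0
```

```bash
python3 plan.py .575,.204,.0095,10.8
```

```text
t 23.45 tip [0.5756 0.2038 0.0507] phi 10.7 tilt [ 0.  0. -1.] w 61.0 F 0.0 j7 -0.05 ft [-0.6 -0.1  0.7]
.575,.204,.0095,10.8 -> [ 0.001 -0.002  0.137] [ 0.    -0.    -0.002]
```

Emit:
jog_arm(
  moves=[0,-0.002,0.08,0,0,0,0.4,0,-0.002,0.125,0,0,0,0.4,0,-0.002,0.137,0,0,0,0.4,0,-0.002,0.137,0,0,0,-1,0,-0.002,0.137,0,0,0,-1,0,-0.002,0.137,0,0,0,-1,0,-0.002,0.137,0,0,0,-1,0,-0.002,0.137,0,0,0,-1],
  newtons=40,
)

```text
time: 24.45
position: [0.5755, 0.204, -0.0112]
tool_rot: [2.005, 2.418, 0.002]
ft_force: [-0.6, 0.1, 1.4]
grip_width: 0.337
grip_force: 39.9
```

```bash
python3 plan.py .575,.204,.1,10.8 .55,.05,.1,50 n .5797,-.185,.075,86.1
```

```text
t 24.45 tip [0.5755 0.204  0.0101] phi 10.7 tilt [ 0.001  0.001 -1.   ] w 29.3 F 39.9 j7 -0.03 ft [-0.6  0.1  1.4]
.575,.204,.1,10.8 -> [ 0.001 -0.001 -0.3  ] [ 0.001 -0.    -0.002]
.55,.05,.1,50 -> [-0.489 -0.178 -0.3  ] [ 0.001  0.    -0.656]
-- new call
.5797,-.185,.075,86.1 -> [-0.579 -0.536  0.083] [ 0.     0.    -0.602]
```

Emit:
jog_arm(
  moves=[0,0,-0.1,0,0,0,-1,0,0,-0.25,0,0,0,-1,-0.1,-0.03,-0.3,0,0,-0.1,-1,-0.489,-0.178,-0.3,0,0,-0.656,-1,-0.489,-0.178,-0.3,0,0,-0.656,-1,-0.489,-0.178,-0.3,0,0,-0.656,-1,-0.489,-0.178,-0.3,0,0,-0.656,-1,-0.489,-0.178,-0.3,0,0,-0.656,-1],
)

```text
time: 25.45
position: [0.5496, 0.0509, 0.0781]
tool_rot: [-1.075, -2.951, -0.0]
ft_force: [-0.4, -0.6, -1.0]
grip_width: 0.339
grip_force: 39.9
```

```bash
python3 plan.py .5797,-.185,.06,86.1
```

```text
t 25.45 tip [0.5496 0.0509 0.0994] phi 50.0 tilt [-0.  0. -1.] w 29.5 F 39.9 j7 0.82 ft [-0.4 -0.6 -1. ]
.5797,-.185,.06,86.1 -> [-0.583 -0.537  0.131] [ 0.    -0.    -0.602]
```

Emit:
jog_arm(
  moves=[-0.583,-0.537,0.07,0,0,-0.602,-1,-0.583,-0.537,0.07,0,0,-0.602,-1,-0.583,-0.537,0.07,0,0,-0.602,-1,-0.583,-0.537,0.07,0,0,-0.602,-1,-0.583,-0.537,0.131,0,0,-0.602,-1,-0.583,-0.537,0.131,0,0,-0.602,-1,-0.583,-0.537,0.131,0,0,-0.602,-1,-0.583,-0.537,0.131,0,0,-0.602,-1],
)

```text
time: 26.45
position: [0.5811, -0.1837, 0.0396]
tool_rot: [0.101, 3.139, 0.001]
ft_force: [-0.4, 0.3, -0.7]
grip_width: 0.343
grip_force: 39.9
```

```bash
python3 - <<'E'
from h import *
grab('side','side7')
a=cv2.imread('pics/side7.png')[110:230,260:420]; cv2.imwrite('pics/c9.png',cv2.resize(a,(760,570),interpolation=cv2.INTER_CUBIC))
E
python3 plan.py .5797,-.185,.0155,86.1
```

```text
t 26.5 tip [ 0.581  -0.1841  0.0609] phi 86.3 tilt [ 0.001  0.001 -1.   ] w 29.8 F 39.9 j7 1.92 ft [-0.5 -0.6 -0.8]
.5797,-.185,.0155,86.1 -> [ 0.004 -0.003  0.151] [0.001 0.001 0.003]
```

View pics/c9.png

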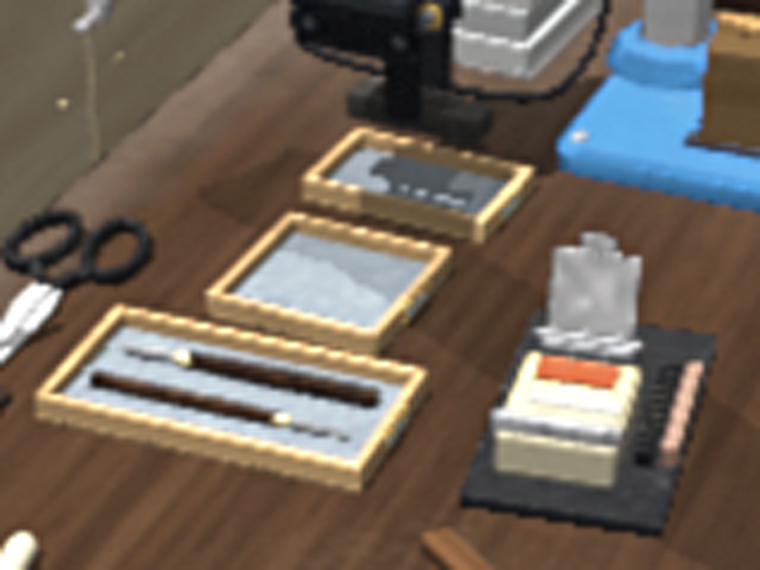

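Both knives lie flat side by side in the long tray, and the whetstone at (420,105) is level over the small tray. Lowering it.

Emit:
jog_arm(
  moves=[0.004,-0.003,0.07,0,0,0,-1,0.004,-0.003,0.12,0,0,0,-1,0.004,-0.003,0.142,0,0,0,-1,0.004,-0.003,0.15,0,0,0,-1,0.004,-0.003,0.15,0,0,0,-1,0.004,-0.003,0.15,0,0,0,-1,0.004,-0.003,0.15,0,0,0,-0.2,0.004,-0.003,0.15,0,0,0,-0.2],
)

```text
time: 27.5
position: [0.5792, -0.187, -0.0057]
tool_rot: [0.106, 3.139, -0.0]
ft_force: [0.4, -0.2, 0.3]
grip_width: 0.394
grip_force: 0.0
```

```bash
python3 plan.py .5797,-.185,.1,86.1 .55,0,.1,50 n .6,.25,.08,9 n .6131,.2689,.05,9
```

```text
t 27.5 tip [ 0.5792 -0.187   0.0156] phi 86.1 tilt [ 0.001 -0.    -1.   ] w 34.3 F 0.0 j7 1.95 ft [ 0.4 -0.2  0.3]
.5797,-.185,.1,86.1 -> [-0.001  0.007 -0.281] [0.    0.001 0.001]
.55,0,.1,50 -> [ 0.139  0.615 -0.281] [0.    0.001 0.602]
-- new call
.6,.25,.08,9 -> [0.408 0.746 0.067] [0.    0.    0.683]
-- new call
.6131,.2689,.05,9 -> [0.055 0.053 0.1  ] [0. 0. 0.]
```

Emit:
jog_arm(
  moves=[0,0,-0.06,0,0,0,-0.2,0,0,-0.2,0,0,0,-0.2,0.02,0.1,-0.281,0,0,0,-0.2,0.139,0.615,-0.281,0,0,0.602,0,0.139,0.615,-0.281,0,0,0.602,0,0.139,0.615,-0.281,0,0,0.602,0,0.139,0.615,-0.281,0,0,0.602,0,0.139,0.615,-0.281,0,0,0.602,0],
)

```text
time: 28.5
position: [0.5503, 0.0004, 0.0796]
tool_rot: [1.07, 2.952, 0.001]
ft_force: [0.5, -0.7, 0.9]
grip_width: 0.498
grip_force: 0.0
```

```bash
python3 plan.py .6131,.2689,.07,9
```

```text
t 28.5 tip [5.503e-01 4.000e-04 1.009e-01] phi 50.1 tilt [ 0.002  0.    -1.   ] w 43.3 F 0.0 j7 0.92 ft [ 0.5 -0.7  0.9]
.6131,.2689,.07,9 -> [0.413 0.821 0.104] [0.002 0.001 0.686]
```

Emit:
jog_arm(
  moves=[0.413,0.821,0.104,0,0,0.686,0,0.413,0.821,0.104,0,0,0.686,0,0.413,0.821,0.104,0,0,0.686,0,0.413,0.821,0.104,0,0,0.686,0,0.413,0.821,0.104,0,0,0.686,0,0.413,0.821,0.104,0,0,0.686,0,0.413,0.821,0.104,0,0,0.686,0,0.413,0.821,0.104,0,0,0.686,0],
)

```text
time: 29.5
position: [0.6138, 0.2657, 0.0477]
tool_rot: [2.046, 2.383, 0.0]
ft_force: [0.4, -0.9, 0.1]
grip_width: 0.501
grip_force: 0.0
```

```bash
python3 plan.py .6131,.2689,.004,9
```

```text
t 29.5 tip [0.6138 0.2657 0.069 ] phi 8.7 tilt [ 0.001 -0.    -1.   ] w 43.6 F 0.0 j7 -0.13 ft [ 0.4 -0.9  0.1]
.6131,.2689,.004,9 -> [ 0.011 -0.001  0.217] [ 0.001  0.    -0.005]
```

Emit:
jog_arm(
  moves=[0.006,0,0.12,0,0,0,0,0.006,0,0.19,0,0,0,0,0.006,0,0.216,0,0,0,0,0.006,0,0.216,0,0,0,-1,0.006,0,0.216,0,0,0,-1,0.006,0,0.216,0,0,0,-1,0.006,0,0.216,0,0,0,-1,0.006,0,0.216,0,0,0,-1],
  newtons=20,
)

```text
time: 30.5
position: [0.6131, 0.2703, -0.0171]
tool_rot: [2.043, 2.386, 0.001]
ft_force: [-0.3, 0.2, 2.7]
grip_width: 0.128
grip_force: 20.0
```

```bash
python3 plan.py .6131,.2689,.1,9 .56,.1,.1,50 n .581,-.033,.06,91
```

```text
t 30.5 tip [0.6131 0.2703 0.0042] phi 8.9 tilt [ 0.001  0.001 -1.   ] w 11.1 F 20.0 j7 -0.11 ft [-0.3  0.2  2.7]
.6131,.2689,.1,9 -> [-0.005 -0.    -0.319] [ 0.001 -0.    -0.002]
.56,.1,.1,50 -> [-0.534 -0.262 -0.32 ] [ 0.001 -0.    -0.686]
-- new call
.581,-.033,.06,91 -> [-0.339 -0.295  0.133] [ 0.     0.    -0.683]
```

Emit:
jog_arm(
  moves=[0,0,-0.01,0,0,0,-1,0,0,-0.02,0,0,0,-1,0,0,-0.03,0,0,0,-1,0,0,-0.04,0,0,0,-1,0,0,-0.05,0,0,0,-1,0,0,-0.05,0,0,0,-1,0,0,-0.05,0,0,0,-1,0,0,-0.05,0,0,0,-1],
)

```text
time: 31.5
position: [0.6126, 0.2701, -0.0029]
tool_rot: [-2.043, -2.386, 0.0]
ft_force: [-0.1, 0.6, -0.4]
grip_width: 0.128
grip_force: 20.0
```

```bash
python3 - <<'E'
from h import *
grab('side','side8')
a=cv2.imread('pics/side8.png')[200:290,220:320]; cv2.imwrite('pics/c10.png',cv2.convertScaleAbs(cv2.resize(a,(660,594),interpolation=cv2.INTER_CUBIC),alpha=1.6))
E
python3 plan.py .6131,.2689,.1,9 .56,.1,.1,50 
```

```text
t 31.55 tip [0.6126 0.2701 0.0184] phi 8.9 tilt [-0. -0. -1.] w 11.1 F 20.0 j7 -0.12 ft [0.3 0.6 0.2]
.6131,.2689,.1,9 -> [-0.004  0.001 -0.272] [-0.     0.    -0.002]
.56,.1,.1,50 -> [-0.533 -0.261 -0.272] [-0.     0.    -0.686]
```

View pics/c10.png

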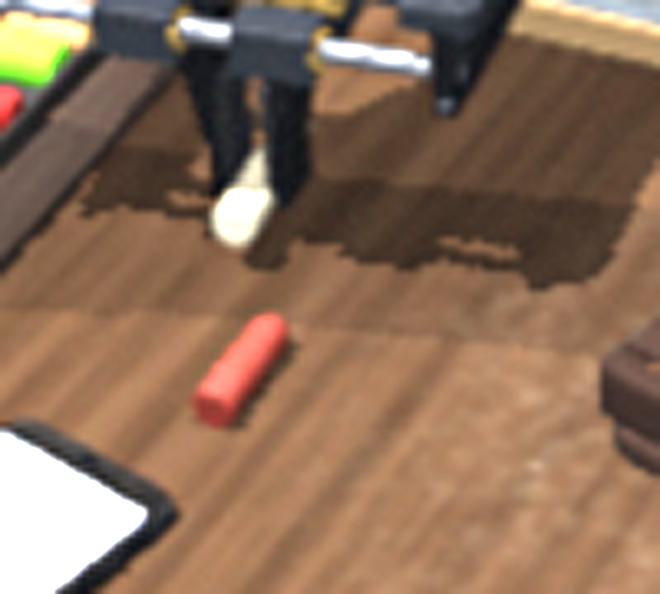

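The white blank is held level, with its near end at (240,215). Carrying it to the square tray.

Emit:
jog_arm(
  moves=[0,0,-0.1,0,0,0,-1,0,0,-0.23,0,0,0,-1,-0.1,-0.05,-0.272,0,0,-0.1,-1,-0.533,-0.261,-0.272,0,0,-0.686,-1,-0.533,-0.261,-0.272,0,0,-0.686,-1,-0.533,-0.261,-0.272,0,0,-0.686,-1,-0.533,-0.261,-0.272,0,0,-0.686,-1,-0.533,-0.261,-0.272,0,0,-0.686,-1],
)

```text
time: 32.55
position: [0.56, 0.0998, 0.079]
tool_rot: [1.076, 2.952, 0.001]
ft_force: [0.5, 0.8, 0.7]
grip_width: 0.128
grip_force: 20.0
```

```bash
python3 plan.py .581,-.0733,.06,90
```

```text
t 32.55 tip [0.56   0.0998 0.1003] phi 49.9 tilt [ 0.  0. -1.] w 11.2 F 20.0 j7 0.74 ft [0.5 0.8 0.7]
.581,-.0733,.06,90 -> [-0.425 -0.397  0.134] [ 0.001  0.    -0.668]
```

Placing the first blank on the far (−y) side of the square tray.

Emit:
jog_arm(
  moves=[-0.425,-0.397,0.07,0,0,-0.668,-1,-0.425,-0.397,0.07,0,0,-0.668,-1,-0.425,-0.397,0.07,0,0,-0.668,-1,-0.425,-0.397,0.07,0,0,-0.668,-1,-0.425,-0.397,0.134,0,0,-0.668,-1,-0.425,-0.397,0.134,0,0,-0.668,-1,-0.425,-0.397,0.134,0,0,-0.668,-1,-0.425,-0.397,0.134,0,0,-0.668,-1],
)

```text
time: 33.55
position: [0.5816, -0.0722, 0.039]
tool_rot: [-0.004, 3.141, 0.0]
ft_force: [-0.2, -0.9, -0.0]
grip_width: 0.123
grip_force: 20.0
```

```bash
python3 plan.py .581,-.0733,.0095,90
```

```text
t 33.55 tip [ 0.5816 -0.0722  0.0603] phi 90.1 tilt [ 0.001  0.    -1.   ] w 10.7 F 20.0 j7 1.77 ft [-0.2 -0.9 -0. ]
.581,-.0733,.0095,90 -> [ 0.002 -0.004  0.169] [0.    0.001 0.002]
```

Emit:
jog_arm(
  moves=[0.002,-0.003,0.08,0,0,0,-1,0.002,-0.003,0.14,0,0,0,-1,0.002,-0.003,0.162,0,0,0,-1,0.002,-0.003,0.168,0,0,0,-1,0.002,-0.003,0.169,0,0,0,-1,0.002,-0.003,0.169,0,0,0,-1,0.002,-0.003,0.169,0,0,0,-0.54,0.002,-0.003,0.169,0,0,0,-0.54],
)

```text
time: 34.55
position: [0.5808, -0.074, -0.0118]
tool_rot: [-0.003, 3.141, 0.0]
ft_force: [0.3, 0.3, 0.7]
grip_width: 0.214
grip_force: 0.0
```

```bash
python3 plan.py .581,-.0733,.1,90 .56,.14,.1,45
```

```text
t 34.55 tip [ 0.5808 -0.074   0.0095] phi 90.1 tilt [ 0.001  0.    -1.   ] w 18.6 F 0.0 j7 1.8 ft [0.3 0.3 0.7]
.581,-.0733,.1,90 -> [-0.001  0.003 -0.302] [0.    0.    0.002]
.56,.14,.1,45 -> [ 0.068  0.714 -0.302] [0.    0.    0.752]
```

Emit:
jog_arm(
  moves=[0,0,-0.04,0,0,0,-0.5,0,0,-0.15,0,0,0,-0.5,0,0.02,-0.302,0,0,0,0,0.068,0.714,-0.302,0,0,0.752,0,0.068,0.714,-0.302,0,0,0.752,0,0.068,0.714,-0.302,0,0,0.752,0,0.068,0.714,-0.302,0,0,0.752,0,0.068,0.714,-0.302,0,0,0.752,0],
)

```text
time: 35.55
position: [0.5591, 0.1454, 0.0794]
tool_rot: [-1.197, -2.904, -0.003]
ft_force: [0.2, -0.1, -0.1]
grip_width: 0.504
grip_force: 0.0
```

```bash
python3 plan.py .5765,.3457,.06,1.7; python3 - <<'E'
from h import *
grab('side','side9'); a=cv2.imread('pics/side9.png')[110:240,260:400]; cv2.imwrite('pics/c11.png',cv2.resize(a,(630,585),interpolation=cv2.INTER_CUBIC))
E
```

```text
t 35.55 tip [0.5591 0.1454 0.1007] phi 45.2 tilt [ 0.001  0.002 -1.   ] w 43.8 F 0.0 j7 0.59 ft [ 0.2 -0.1 -0.1]
.5765,.3457,.06,1.7 -> [0.429 0.514 0.137] [ 0.001 -0.002  0.725]
```

View pics/c11.png

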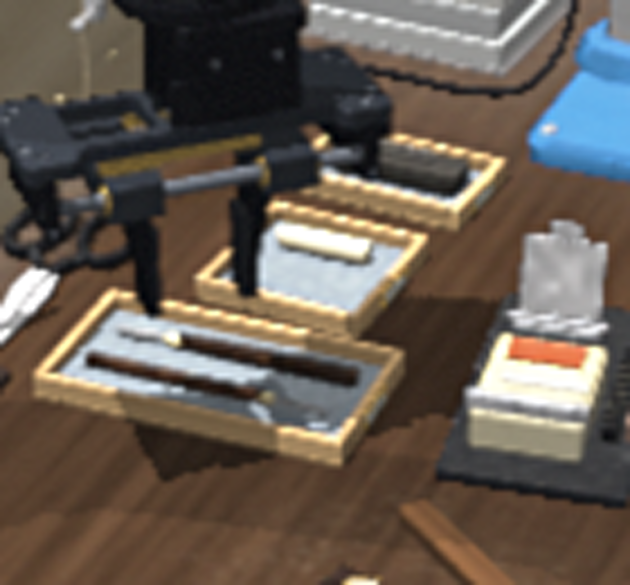

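The white blank lies in the far half of the square tray at (325,242), the whetstone is in the small tray at (425,170), and the knives are fine. Now the red blank.

Emit:
jog_arm(
  moves=[0.429,0.514,0.137,0,0,0.725,0,0.429,0.514,0.137,0,0,0.725,0,0.429,0.514,0.137,0,0,0.725,0,0.429,0.514,0.137,0,0,0.725,0,0.429,0.514,0.137,0,0,0.725,0,0.429,0.514,0.137,0,0,0.725,0,0.429,0.514,0.137,0,0,0.725,0,0.429,0.514,0.137,0,0,0.725,0],
)

```text
time: 36.6
position: [0.5785, 0.3389, 0.0381]
tool_rot: [2.194, 2.249, 0.001]
ft_force: [0.6, -0.1, -0.8]
grip_width: 0.499
grip_force: 0.0
```

```bash
python3 plan.py .5765,.3457,.003,1.7
```

```text
t 36.6 tip [0.5785 0.3389 0.0594] phi 1.4 tilt [ 0.  0. -1.] w 43.4 F 0.0 j7 -0.38 ft [ 0.6 -0.1 -0.8]
.5765,.3457,.003,1.7 -> [ 0.023 -0.006  0.188] [ 0.    -0.    -0.005]
```

Emit:
jog_arm(
  moves=[0.019,-0.004,0.1,0,0,0,0,0.019,-0.004,0.165,0,0,0,0,0.019,-0.004,0.186,0,0,0,0,0.019,-0.004,0.186,0,0,0,-1,0.019,-0.004,0.186,0,0,0,-1,0.019,-0.004,0.186,0,0,0,-1,0.019,-0.004,0.186,0,0,0,-1,0.019,-0.004,0.186,0,0,0,-1],
  newtons=20,
)

```text
time: 37.6
position: [0.5769, 0.346, -0.0178]
tool_rot: [2.193, 2.25, 0.001]
ft_force: [0.0, -1.1, 1.6]
grip_width: 0.13
grip_force: 20.0
```

```bash
python3 plan.py .5765,.3457,.1,1.7 .56,.19,.1,40
```

```text
t 37.6 tip [0.5769 0.346  0.0035] phi 1.5 tilt [ 0.001  0.001 -1.   ] w 11.3 F 20.0 j7 -0.37 ft [ 0.  -1.1  1.6]
.5765,.3457,.1,1.7 -> [-0.001 -0.001 -0.322] [ 0.001 -0.001 -0.004]
.56,.19,.1,40 -> [-0.518 -0.069 -0.322] [ 0.001 -0.    -0.642]
```

Emit:
jog_arm(
  moves=[0,0,-0.05,0,0,0,-1,0,0,-0.2,0,0,0,-1,-0.05,0,-0.322,0,0,-0.05,-1,-0.518,-0.069,-0.322,0,0,-0.642,-1,-0.518,-0.069,-0.322,0,0,-0.642,-1,-0.518,-0.069,-0.322,0,0,-0.642,-1,-0.518,-0.069,-0.322,0,0,-0.642,-1,-0.518,-0.069,-0.322,0,0,-0.642,-1],
)

```text
time: 38.6
position: [0.5603, 0.1897, 0.0793]
tool_rot: [1.33, 2.846, 0.002]
ft_force: [0.7, -0.1, -0.3]
grip_width: 0.129
grip_force: 20.0
```

```bash
python3 plan.py .581,-.0325,.06,90
```

```text
t 38.6 tip [0.5603 0.1897 0.1006] phi 39.9 tilt [ 0.001  0.001 -1.   ] w 11.2 F 20.0 j7 0.43 ft [ 0.7 -0.1 -0.3]
.581,-.0325,.06,90 -> [-0.613 -0.423  0.135] [ 0.001  0.001 -0.835]
```

Emit:
jog_arm(
  moves=[-0.613,-0.423,0.05,0,0,-0.835,-1,-0.613,-0.423,0.05,0,0,-0.835,-1,-0.613,-0.423,0.05,0,0,-0.835,-1,-0.613,-0.423,0.05,0,0,-0.835,-1,-0.613,-0.423,0.05,0,0,-0.835,-1,-0.613,-0.423,0.135,0,0,-0.835,-1,-0.613,-0.423,0.135,0,0,-0.835,-1,-0.613,-0.423,0.135,0,0,-0.835,-1],
)

```text
time: 39.6
position: [0.5814, -0.0321, 0.0385]
tool_rot: [-0.003, 3.141, -0.0]
ft_force: [1.1, 0.9, 0.5]
grip_width: 0.122
grip_force: 20.0
```

Emit:
jog_arm(
  moves=[0,0,0,0,0,0,-1,0,0,0,0,0,0,-1,0,0,0,0,0,0,-1,0,0,0,0,0,0,-1,0,0,0,0,0,0,-1,0,0,0,0,0,0,-1,0,0,0,0,0,0,-1,0,0,0,0,0,0,-1],
)

```text
time: 40.6
position: [0.5809, -0.0325, 0.0378]
tool_rot: [0.003, -3.142, -0.0]
ft_force: [-0.5, -0.3, -0.3]
grip_width: 0.136
grip_force: 20.0
```

```bash
python3 plan.py .581,-.0325,.0088,90
```

```text
t 40.6 tip [ 0.5809 -0.0325  0.0591] phi 90.1 tilt [-0.  0. -1.] w 11.8 F 20.0 j7 1.69 ft [-0.5 -0.3 -0.3]
.581,-.0325,.0088,90 -> [-0.    -0.     0.168] [ 0.    -0.     0.002]
```

Emit:
jog_arm(
  moves=[0,0,0.08,0,0,0,-1,0,0,0.14,0,0,0,-1,0,0,0.161,0,0,0,-1,0,0,0.166,0,0,0,-1,0,0,0.167,0,0,0,-1,0,0,0.167,0,0,0,-1,0,0,0.167,0,0,0,-0.54,0,0,0.167,0,0,0,-0.54],
)

```text
time: 41.6
position: [0.5811, -0.0325, -0.012]
tool_rot: [-0.003, 3.141, 0.0]
ft_force: [-0.2, 0.3, -0.4]
grip_width: 0.214
grip_force: 0.0
```

```bash
python3 plan.py .58,-.0325,.1,90 .45,.15,.2,50
```

```text
t 41.6 tip [ 0.5811 -0.0325  0.0093] phi 90.1 tilt [ 0.001  0.    -1.   ] w 18.6 F 0.0 j7 1.72 ft [-0.2  0.3 -0.4]
.58,-.0325,.1,90 -> [ 0.003 -0.    -0.302] [0.    0.001 0.002]
.45,.15,.2,50 -> [ 0.435  0.609 -0.636] [0.    0.    0.668]
```

Emit:
jog_arm(
  moves=[0,0,-0.04,0,0,0,-0.54,0,0,-0.15,0,0,0,-0.54,0,0,-0.35,0,0,0,-0.54,0.435,0.609,-0.636,0,0,0.668,-0.54,0.435,0.609,-0.636,0,0,0.668,-0.54,0.435,0.609,-0.636,0,0,0.668,-0.54,0.435,0.609,-0.636,0,0,0.668,-0.54,0.435,0.609,-0.636,0,0,0.668,-0.54],
)

```text
time: 42.6
position: [0.4489, 0.153, 0.1808]
tool_rot: [1.071, 2.952, 0.005]
ft_force: [0.5, -0.6, 0.1]
grip_width: 0.23
grip_force: 0.0
```

Emit:
jog_arm(
  moves=[0.5,0.5,0,0,0,0,-0.54,0.5,0.5,0,0,0,0,-0.54,0.5,0.5,0,0,0,0,-0.54,0.5,0.5,0,0,0,0,-0.54,0.5,0.5,0,0,0,0,-0.54,0.5,0.5,0,0,0,0,-0.54,0.5,0.5,0,0,0,0,-0.54,0.5,0.5,0,0,0,0,-0.54],
)

```text
time: 43.6
position: [0.4321, 0.36, 0.1788]
tool_rot: [1.077, 2.951, 0.0]
ft_force: [0.7, -0.5, 0.7]
grip_width: 0.231
grip_force: 0.0
```

```bash
python3 - <<'E'
from h import *
grab('top','topZ'); grab('side','sideZ')
a=cv2.imread('pics/topZ.png')[120:270,290:490]; b=cv2.imread('pics/sideZ.png')[120:240,260:420]
c=np.hstack([cv2.resize(a,(400,300),interpolation=cv2.INTER_CUBIC),cv2.resize(b,(400,300),interpolation=cv2.INTER_CUBIC)])
cv2.imwrite('pics/c12.png',c)
t0=load('top0')['pixels'].astype(int); t1=load('topZ')['pixels'].astype(int)
for n,(x0,y0,x1,y1) in dict(phone=(150,138,216,182),slip=(288,224,322,264)).items(): print(n,np.abs(t0-t1)[y0:y1,x0:x1].mean(),np.abs(t0-t1)[y0:y1,x0:x1].max())
E
python3 plan.py
```

```text
phone 6.1779155188246095 215
slip 17.584558823529413 84
t 43.7 tip [0.4318 0.3606 0.2   ] phi 50.0 tilt [ 0.  0. -1.] w 20.2 F 0.0 j7 0.14 ft [ 0.3  0.1 -0.2]
```

View pics/c12.png

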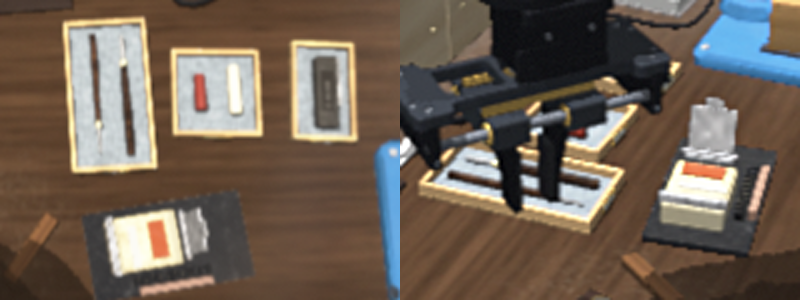

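The top view shows both knives along the long tray, at (97,80) and (127,95). The red blank at (200,92) and the white one at (235,90) lie apart in the square tray, and the whetstone is in the small tray at (325,92). The slip has not moved, and the gripper never went near the phone. Handing in.

```bash
python3 -c "
from bench import ctrl
print(ctrl.close_job())"
```

```text
the job is handed in; nothing more can be done
None
```

I handed the job in at about 44 s with both knives in the long tray, both loose blanks in the square tray and the whetstone in the small tray, all flat in the last picture; I did not touch the slip, phone or vice seal, and no verdict came back.

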